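# Dock the milk frother on its charger

### The arm

A 6-joint arm with a two-finger parallel gripper is mounted at the origin on a cart in front of the work surface, level with it; the furniture and walls round the work are solid. World frame = base frame: x ahead of the robot, y to its left, z up, the work surface at z = 0. Lengths are in m, angles in rad, forces in N, time in s.
With the tool pointing down it reaches from about 0.375 to 0.9 m from the base axis. Payload 3.1 kg.
Tool frame: the origin (TCP) lies on the centre line of the jaws, within the pads' length; the fingertips stand 19 mm ahead of it and the grasp point (between the pads) is the TCP; z points along the fingers, y is the line along which they close (so a half turn about z gives the same grasp; the last joint's range is limited). The gripper opens to 85 mm and grips with 20 to 120 N. Pads are 22 mm wide; open, the fingers measure 114 mm over their backs; the gripper's body (76 mm by 85 mm) begins 54 mm behind the grasp point. The pads swing forward as they close: fully open they stand 13 mm farther back than shut.
Start: joints at [-1.401, 0.527, 1.433, -0, 1.181, -0.178], TCP at [0.214, -0.587, 0.25] pointing down, gripper open.
Joint ranges: [-3.08, 3.08], [-0.75, 2.2], [0.22, 2.44], [-1.43, 4.57], [0, 2.65], [-2.85, 2.85]. Speed limits (rad/s): [2.79, 2.79, 3.14, 3.14, 3.14, 3.14].

### API

Orientations are given as a unit quaternion [x, y, z, w].
In Python, from station import manip gives the robot as it stands.
- The arm moves only by the tool servo_tool, never from a script. Its argument "rows" is a list that holds one entry, the list of rows, each a list of 7 numbers: the turn, a rotation vector about the tool's x, y, z in degrees, then the shift along the tool's x, y, z in m, then the gripper command: -1 is shut, 1 is fully open, values between are in proportion. In form: [[[wx, wy, wz, tx, ty, tz, jaw], ...]]. A call has 1 to 8 rows; each row shifts and turns the commanded pose from where the row before left it, along the tool's axes as they then stand; what a row does not reach is not made up. A row lasts 1/12 s, in which the tool goes at most 41.7 mm and 7.16 degrees, less where a joint would pass 70% of its speed; a pose out of reach is approached as far as the arm can. A call is refused whole if a number of a shift passes 0.0417 or a number of a turn 7.16, either way. A call with a gripper value outside its range is refused whole. The fingers move at their own pace and stop on an object; "squeeze" is the grip in N (left out, the last holds). Time passes only in rows, so rows that do not move let the fingers close. It gives the time, the measured TCP pose, the force, the opening and the grip force at its end, in the units of the state.
- manip.sense(): the state, without advancing time (a new reading comes with each control period).
- manip.snapshot(name): name is "side" or "top" or "wrist"; returns the picture (420x560x3 uint8, blue, green, red); there is no depth.
- manip.camera_info(name): a dict with "K" (3x3 intrinsics, pixels), "camera_from_world" (4x4, takes a point from world to camera coordinates). Camera axes: x right, y down, z forward; pixel columns grow to the right and rows downward; lengths in m; the calibration is good to about 2 mm. A picture is of the moment at which its call begins: read the wrist's pose just before it. camera_info takes no time and is no camera call; for the wrist camera it gives the pose at the moment of the call.
- manip.sign_off(): hands the job in; it is judged then, once.
The state is a dict: "t": time; "q": joint angles; "qd": joint speeds; "tau": joint torques, N m; "tcp_pos": TCP position; "tool_rot": TCP orientation; "force": force on the tool from outside, world axes, zero at the start; "ft_torque": the same for the moment, N m; "finger_gap": opening from 0.0 (shut) to 1.0 (fully open); "gripper_force": force on a finger pad.
Only numpy, scipy, OpenCV 4.12 (cv2) and the standard library are available. Lean on these libraries where they do the work, as an engineer would, in place of code of your own. Each camera call takes 0.05 s, during which the arm holds its last target. There are 200 camera calls.

### The job

Put the cordless milk frother back on charge: lay it over the dock with its butt towards the charging head, press it straight down until both pairs of spring fingers have snapped around the handle, then slide it along in the clips until its butt has pushed the brass charging plunger fully home, and let go. Do it firmly but gently, never forcing the dock, and leave the pitcher, the cups and the pudding standing where they are.

Things in the scene. Friction and masses are not known exactly. Their poses are not given: they have to be found in the camera images.
- frother: cordless milk frother: round black handle 26 mm in diameter, 170 mm long, a grey hexagonal anti-roll collar (30 mm across flats, 9 mm wide) at each end, and a thin steel whisk reaching 85 mm beyond the neck; about 0.14 kg. Origin on the axis at mid handle; x runs along the handle to the butt, -x to the whisk. It lies with its axis 15 mm above the counter; roll about x does not matter
- frother_butt (a point): middle of the frother's flat butt face, on the axis, 85 mm from its origin along +x
- frother_neck (a point): point on the frother's axis at the whisk end of the handle, 85 mm from its origin along -x
- dock: charging dock, fixed: aluminium base plate 232 x 84 mm, top 14 mm above the counter, two spring clips and a white charging head at its +x end. Origin at counter height below the middle between the clips; x runs along the seat to the head, z up. Between the clips 66 mm of deck are bare, so a gripper can hold the handle there all the way down
- dock_seat (a point): point on the axis of a seated handle, midway between the clips, 52 mm above the counter, straight above the dock's origin; axes as the dock's. Press down on the dock with no more than about 20 N: past the snap the saddles stop the handle hard
- clip_front (a point): on the seat axis in the clip away from the head (dock x = -40 mm). Each clip is a pair of steel spring fingers, 14 mm wide along x, 79 mm high; their mouth is 36 mm wide at the top and narrows to 18 mm at 62 mm height; below that the handle rests in a rubber saddle. Pressing the handle through both clips takes 6 to 14 N in all, then it snaps in
- clip_rear (a point): on the seat axis in the clip next to the head (dock x = +40 mm), like the other. Press the frother in with its butt at dock x = 58 to 64 mm (origin 21 to 27 mm short of dock_seat): nearer the clip the butt collar meets its fingers, farther on the butt may land on the head. Once snapped in, the handle slides along x against 3 to 10 N of friction
- plunger (a joint): brass sprung plunger, 16 mm wide, on the seat axis in the face of the charging head (white block 52 mm wide, 80 mm high, clamped anywhere on 24 mm of rail). 0 = out, 0.005 m = home; moves to dock +x against 0.6 to 1.6 N, then stops hard. Its free face is at dock x = 66 to 90 mm: where is not measured and must be felt. Push it with 20 N at most
- pitcher: steel milk pitcher, 72 x 113 x 104 mm, standing on the counter; origin at the centre of its underside
- cups: two stacked white porcelain cups, 82 mm wide, 89 mm high; origin at the centre of the underside
- pudding: pudding in a cream pot, 78 mm wide, 82 mm high; origin at the centre of the underside

How it is judged:
On the way, in this order (a step that is already met when the one before it is completed fails the run):
1. the frother has been lifted clear of the counter (height (world z) of frother above 0.075 m), for 0.1 s.
2. the handle has snapped down into both clips (z of frother_butt in the frame of dock_seat between -0.003 and 0.003 m and z of frother_neck in the frame of dock_seat between -0.003 and 0.003 m and y of frother in the frame of dock_seat between -0.003 and 0.003 m and angle between the x axis of frother and the x axis of dock, either way round below 0.06 rad), for 0.2 s.
At the end, for the whole second after the job is handed in: the frother lies still and released in both clips, butt towards the charging head, its axis within 3 mm of the seat axis at both ends and within 0.06 rad of it, and its butt holds the charging plunger at least 4 mm in (of 5 mm) (all of step 2 and value of joint plunger above 0.004 m and x of frother_butt in the frame of dock_seat above 0.06 m and linear speed of frother below 0.01 m/s); the robot touches nothing.
It fails at once if the frother was forced into the dock: all its contacts with the dock together passed 45 N (contact force between frother and dock above 45 N).
It fails at once if the butt was rammed against the charging plunger with more than 20 N (contact force between frother and plunger above 20 N).
It fails at once if the robot itself pressed on the dock with more than 25 N (contact force between any of the fingers, the arm and dock above 25 N).
It fails at once if the pitcher, the cups or the pudding was shifted more than 15 mm (distance of any of pitcher, cups, pudding from where it was at the start of the episode above 0.015 m).
It also fails if it takes over 72 s, if anything falls off the work surface, if the arm or the gripper's body presses on something with over 40 N, if the wrist force passes 120 N, or if a joint passes its speed limit or range.

## Working session

There is one attempt and no reset: what is moved stays moved. The work goes in short steps, Python scripts to look and compute and a tool call to move; the robot and the scene stay as the last step left them, time stands still between calls to the robot, and variables do not carry over. Pictures are saved under pics/ and viewed, at most 10 in all, crops included, and the job is handed in when it is done.

Besides the shell and the picture viewer there is one more tool, called after ">>>" by a JSON object that holds its "method" and its "body". servo_tool: Moves the arm, as the interface text tells. Its arguments: {"type":"object","properties":{"rows":{"type":"array","items":{"type":"array","items":{"type":"array","items":{"type":"number"}}}},"squeeze":{"type":"number"}},"required":["rows"]}

```bash
mkdir -p pics; ls; python3 - <<'E'
from station import manip
import cv2,numpy as np
print(manip.sense())
for n in("top","side"):
    cv2.imwrite(f"pics/{n}0.png",manip.snapshot(n)); c=manip.camera_info(n); print(n,np.round(c["K"],1).tolist(),np.round(c["camera_from_world"],3).tolist())
E
```

```text
pics
{'t': 0.0, 'q': array([-1.40051354e+00,  5.28493545e-01,  1.43390992e+00,  2.24833890e-05,
        1.18141164e+00, -1.78469352e-01]), 'qd': array([ 0.00264092,  0.00072638,  0.00231012,  0.00077258, -0.00057586,
        0.00082503]), 'tau': array([-1.25537990e-03, -4.42352986e+01, -1.78028798e+01, -3.57288554e-04,
        8.30249337e-03,  1.60532004e-06]), 'tcp_pos': array([ 0.21351205, -0.586673  ,  0.24931434]), 'tool_rot': array([ 9.84835113e-01,  1.73489381e-01,  1.49438814e-05, -1.11117283e-03]), 'force': array([-0.09866166,  0.36578259,  0.24099957]), 'ft_torque': array([-0.04490929,  0.01015461,  0.04817845]), 'gripper_force': 0.0, 'finger_gap': 1.0004836790941396}
top [[488.3, 0.0, 284.5], [0.0, 488.3, 203.2], [0.0, 0.0, 1.0]] [[-0.017, -1.0, -0.006, -0.071], [-0.996, 0.017, -0.086, 0.598], [0.086, 0.004, -0.996, 0.97], [0.0, 0.0, 0.0, 1.0]]
side [[424.0, 0.0, 274.8], [0.0, 424.0, 211.6], [0.0, 0.0, 1.0]] [[-0.878, -0.478, 0.011, 0.458], [-0.321, 0.573, -0.754, 0.264], [0.354, -0.666, -0.656, 0.894], [0.0, 0.0, 0.0, 1.0]]
```

View pics/top0.png

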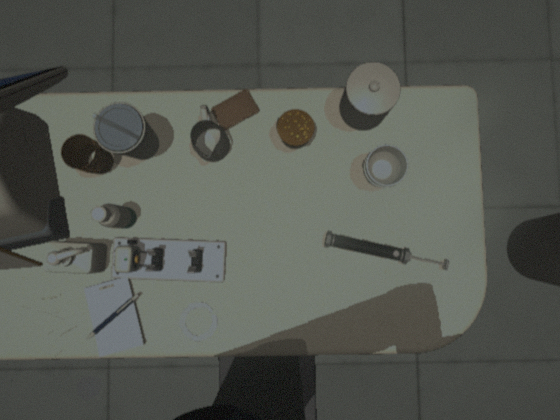

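View pics/side0.png

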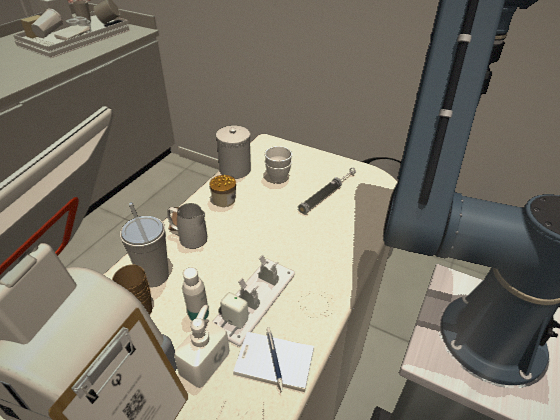

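The top view shows the frother at (328,240)–(407,256) with its whisk to the right. The dock plate runs from (113,238) to (226,282) with its head on the left, so the frother's butt already faces the same way as the head. I'll enlarge both to measure them.

```bash
python3 - <<'E'
import cv2,numpy as np
im=cv2.imread("pics/top0.png")
f=lambda a:cv2.convertScaleAbs(cv2.resize(a,None,fx=5,fy=5,interpolation=cv2.INTER_CUBIC),alpha=1.6)
a=f(im[228:288,100:240]); b=f(im[222:276,315:455])
cv2.imwrite("pics/crop.png",np.vstack([a,b]))
E
```

```text
(no output)
```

View pics/crop.png

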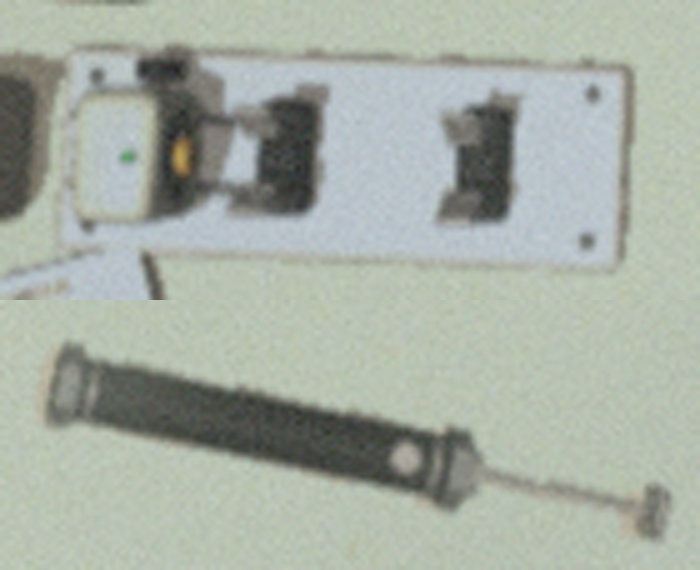

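The crop shows plate corners at (72,50), (630,68), (618,268) and (58,248). The saddles are near (288,155) and (485,162). The frother's butt centre is near (54,385) and the neck near (462,468).

```bash
cat >h.py <<'E'
import numpy as np
from station import manip
def ray(n,px,z,c=None):
    c=c or manip.camera_info(n); K=c["K"];T=np.array(c["camera_from_world"]);R=T[:3,:3];o=-R.T@T[:3,3]
    d=R.T@np.linalg.inv(K)@np.array([px[0],px[1],1.]); return o+d*(z-o[2])/d[2]
def proj(n,p,c=None):
    c=c or manip.camera_info(n); v=np.array(c["camera_from_world"])@np.append(p,1.); u=np.array(c["K"])@v[:3]; return u[:2]/u[2]
E
python3 - <<'E'
from h import *
D=lambda u,v,z:ray("top",(100+(u+.5)/5-.5,228+(v+.5)/5-.5),z)
F=lambda u,v,z:ray("top",(315+(u+.5)/5-.5,222+(v-300+.5)/5-.5),z)
c=[D(*p,.014) for p in((72,50),(630,68),(618,268),(58,248))]
print(np.round(c,4)); L=[np.linalg.norm(c[i]-c[(i+1)%4]) for i in range(4)];print(L)
m=np.mean(c,0);a=(c[0]+c[3]-c[1]-c[2])[:2];print("mid",m,"yaw",np.degrees(np.arctan2(a[1],a[0])))
a/=np.linalg.norm(a)
for nm,p,z in(("rear",(288,155),.035),("front",(485,162),.035),("headface top",(155,155),.08),("headleft",(78,155),.08),("plunger",(182,155),.052)):
    q=D(*p,z);print(nm,q,"along",(q-m)[:2]@a,"across",(q-m)[:2]@[-a[1],a[0]])
b=F(54,385,.015);n=F(462,468,.015);w=F(655,512,.015);d=b-n
print(b,n,w,np.linalg.norm(d),(b+n)/2,np.degrees(np.arctan2(d[1],d[0])),np.degrees(np.arctan2((b-w)[1],(b-w)[0])),np.linalg.norm(b-w))
E
```

```text
[[0.5326 0.2697 0.014 ]
 [0.5213 0.0405 0.014 ]
 [0.4403 0.0459 0.014 ]
 [0.4521 0.2743 0.014 ]]
[np.float64(0.2294949786337825), np.float64(0.08125777572098163), np.float64(0.22876851402881818), np.float64(0.08062478585176527)]
mid [0.48655872 0.15759944 0.014     ] yaw 87.11714879742644
rear [0.48869234 0.17505372 0.035     ] along 0.01753949173610808 across -0.0012530786756746123
front [0.484595   0.09611499 0.035     ] along -0.061505405744514435 across -0.0011310639758889997
headface top [0.49055067 0.2139904  0.08      ] along 0.056520361600802434 across -0.0011507733278231383
headleft [0.49104109 0.24346908 0.08      ] along 0.0859864058343849 across -0.00015796852546825883
plunger [0.48976944 0.21230772 0.052     ] along 0.05480051818461044 across -0.0004551568173894794
[ 0.52318845 -0.16396347  0.015     ] [ 0.48665098 -0.32934151  0.015     ] [ 0.46755238 -0.40704226  0.015     ] 0.1693661142624986 [ 0.50491971 -0.24665249  0.015     ] 77.54160305210242 77.10815413426145 0.24936452770859352
```

```bash
cat >>h.py <<'E'
from scipy.spatial.transform import Rotation as Ro
def plan(pos,yaw,n,jaw=1,p0=None):
    "rows from the measured pose to pos with tool x at world yaw (deg), pointing down"
    s=manip.sense(); p=np.array(s["tcp_pos"]);R=Ro.from_quat(s["tool_rot"])
    T=Ro.from_euler("z",yaw,degrees=True)*Ro.from_quat([1,0,0,0])
    rv=(R.inv()*T).as_rotvec(degrees=True); dp=(np.array(pos)-p)
    print("from",p.round(4),"dp",dp.round(4),"rv",rv.round(2),"t",s["t"],"F",s["force"].round(2))
    for i in range(n):
        t=R.inv().apply(dp/n); R=R*Ro.from_rotvec(rv/n,degrees=True)
        print([*np.round(rv/n,2).tolist(),*np.round(t,4).tolist(),jaw])
E
python3 - <<'E'
from h import *
plan([.5075,-.236,.20],77.3,14)
E
```

```text
from [ 0.2135 -0.5868  0.2494] dp [ 0.294   0.3508 -0.0494] rv [ -0.09  -0.07 -57.32] t 0.1 F [-0.53 -0.82  0.27]
[-0.01, -0.01, -4.09, 0.0283, -0.0164, 0.0036, 1]
[-0.01, -0.01, -4.09, 0.0294, -0.0143, 0.0036, 1]
[-0.01, -0.01, -4.09, 0.0303, -0.0122, 0.0036, 1]
[-0.01, -0.01, -4.09, 0.0311, -0.01, 0.0036, 1]
[-0.01, -0.01, -4.09, 0.0318, -0.0077, 0.0036, 1]
[-0.01, -0.01, -4.09, 0.0322, -0.0054, 0.0036, 1]
[-0.01, -0.01, -4.09, 0.0325, -0.0031, 0.0035, 1]
[-0.01, -0.01, -4.09, 0.0327, -0.0008, 0.0035, 1]
[-0.01, -0.01, -4.09, 0.0327, 0.0015, 0.0035, 1]
[-0.01, -0.01, -4.09, 0.0325, 0.0039, 0.0035, 1]
[-0.01, -0.01, -4.09, 0.0321, 0.0062, 0.0035, 1]
[-0.01, -0.01, -4.09, 0.0316, 0.0085, 0.0035, 1]
[-0.01, -0.01, -4.09, 0.0309, 0.0107, 0.0035, 1]
[-0.01, -0.01, -4.09, 0.0301, 0.0129, 0.0035, 1]
```

>>> {"method": "servo_tool", "body": {"rows": [[[0,0,-4.1,0.028,-0.0165,0.0036,1],[0,0,-4.1,0.0295,-0.0145,0.0036,1],[0,0,-4.1,0.0305,-0.012,0.0036,1],[0,0,-4.1,0.031,-0.01,0.0036,1],[0,0,-4.1,0.032,-0.0075,0.0036,1],[0,0,-4.1,0.032,-0.0055,0.0036,1],[0,0,-4.1,0.0325,-0.003,0.0036,1],[0,0,-4.1,0.0325,-0.001,0.0036,1]]]}}

```text
t: 0.77
tcp_pos: [0.3819, -0.3854, 0.221]
tool_rot: [0.895, 0.446, 0.0, -0.0]
force: [0.7, -0.8, -0.1]
finger_gap: 1.002
gripper_force: 0.0
```

>>> {"method": "servo_tool", "body": {"rows": [[[0,0,-4.1,0.0325,0.0015,0.0036,1],[0,0,-4.1,0.0325,0.004,0.0036,1],[0,0,-4.1,0.032,0.006,0.0036,1],[0,0,-4.1,0.0315,0.0085,0.0036,1],[0,0,-4.1,0.031,0.0105,0.0036,1],[0,0,-4.1,0.03,0.013,0.0036,1],[0,0,0,0,0,0,1],[0,0,0,0,0,0,1]]]}}

```text
t: 1.43
tcp_pos: [0.5073, -0.235, 0.1993]
tool_rot: [0.78, 0.626, -0.0, -0.001]
force: [0.0, 0.2, -0.2]
finger_gap: 1.005
gripper_force: 0.0
```

```bash
python3 - <<'E'
from h import *
import cv2
plan([.5075,-.236,.20],77.3,1)
c=manip.camera_info("wrist");im=manip.snapshot("wrist");cv2.imwrite("pics/w1.png",im)
np.save("c1.npy",c,allow_pickle=True)
print([proj("wrist",p,c).round(1) for p in([.5232,-.1640,.015],[.4867,-.3293,.015],[.505,-.2467,.015])])
E
```

```text
from [ 0.5073 -0.235   0.1993] dp [ 0.0002 -0.001   0.0007] rv [-0.08 -0.02  0.27] t 1.4333 F [ 0.02  0.22 -0.2 ]
[-0.08, -0.02, 0.27, -0.001, 0.0004, -0.0007, 1]
[array([283.7, 112.6]), array([283.5, 273. ]), array([283.7, 198.4])]
```

View pics/w1.png

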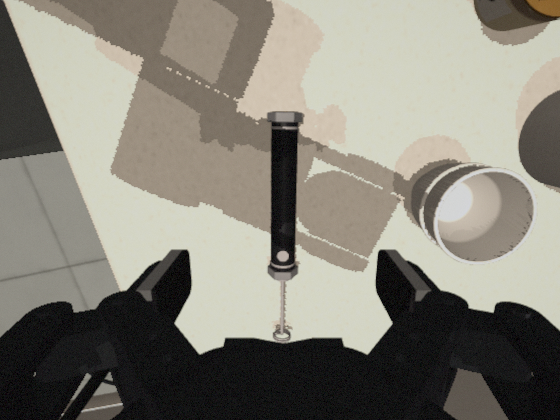

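The wrist view shows the frother centred between the jaws, with the butt at (285,112) and the neck at (283,277), as predicted. I'll descend and grasp.

>>> {"method": "servo_tool", "body": {"rows": [[[0,0,0.3,-0.001,0.0004,0.03,1],[0,0,0,0,0,0.035,1],[0,0,0,0,0,0.035,1],[0,0,0,0,0,0.035,0.6],[0,0,0,0,0,0.025,0.4],[0,0,0,0,0,0.0155,0.2],[0,0,0,0,0,0,0],[0,0,0,0,0,0,-0.2]]], "squeeze": 40}}

```text
t: 2.15
tcp_pos: [0.506, -0.2387, 0.0238]
tool_rot: [0.783, 0.622, -0.0, -0.001]
force: [0.5, 0.5, -1.0]
finger_gap: 0.403
gripper_force: 0.0
```

>>> {"method": "servo_tool", "body": {"rows": [[[0,0,0,0,0,0,-0.6],[0,0,0,0,0,0,-1],[0,0,0,0,0,0,-1],[0,0,0,0,0,0,-1],[0,0,0,0,0,0,-1],[0,0,0,0,0,0,-1]]], "squeeze": 40}}

```text
t: 2.65
tcp_pos: [0.5074, -0.238, 0.0253]
tool_rot: [0.782, 0.623, 0.0, 0.001]
force: [-0.1, 0.7, 3.5]
finger_gap: 0.286
gripper_force: 40.2
```

>>> {"method": "servo_tool", "body": {"rows": [[[0,0,0,0,0,-0.01,-1],[0,0,0,0,0,-0.025,-1],[0,0,0,0,0,-0.035,-1],[0,0,0,0,0,-0.035,-1],[0,0,0,0,0,-0.03,-1],[0,0,0,0,0,-0.015,-1],[0,0,0,0,0,0,-1]]]}}

```text
t: 3.23
tcp_pos: [0.5091, -0.2389, 0.179]
tool_rot: [0.782, 0.623, 0.001, 0.004]
force: [0.4, -0.6, -0.6]
finger_gap: 0.288
gripper_force: 39.9
```

```bash
python3 - <<'E'
from h import *
plan([.4857,.1206,.172],87.1,14,-1)
E
```

```text
from [ 0.5091 -0.2389  0.179 ] dp [-0.0234  0.3595 -0.007 ] rv [ 0.46  0.25 -9.99] t 3.2333 F [ 0.36 -0.58 -0.58]
[0.03, 0.02, -0.71, 0.0247, -0.0074, 0.0003, -1]
[0.03, 0.02, -0.71, 0.0248, -0.0071, 0.0004, -1]
[0.03, 0.02, -0.71, 0.0248, -0.0067, 0.0004, -1]
[0.03, 0.02, -0.71, 0.0249, -0.0064, 0.0004, -1]
[0.03, 0.02, -0.71, 0.025, -0.0061, 0.0004, -1]
[0.03, 0.02, -0.71, 0.0251, -0.0058, 0.0004, -1]
[0.03, 0.02, -0.71, 0.0251, -0.0055, 0.0004, -1]
[0.03, 0.02, -0.71, 0.0252, -0.0052, 0.0004, -1]
[0.03, 0.02, -0.71, 0.0253, -0.0049, 0.0004, -1]
[0.03, 0.02, -0.71, 0.0253, -0.0046, 0.0004, -1]
[0.03, 0.02, -0.71, 0.0254, -0.0042, 0.0005, -1]
[0.03, 0.02, -0.71, 0.0254, -0.0039, 0.0005, -1]
[0.03, 0.02, -0.71, 0.0255, -0.0036, 0.0005, -1]
[0.03, 0.02, -0.71, 0.0255, -0.0033, 0.0005, -1]
```

>>> {"method": "servo_tool", "body": {"rows": [[[0,0,-0.7,0.025,-0.0074,0.0004,-1],[0,0,-0.7,0.025,-0.007,0.0004,-1],[0,0,-0.7,0.025,-0.0067,0.0004,-1],[0,0,-0.7,0.025,-0.0064,0.0004,-1],[0,0,-0.7,0.025,-0.006,0.0004,-1],[0,0,-0.7,0.025,-0.0058,0.0004,-1],[0,0,-0.7,0.025,-0.0055,0.0004,-1],[0,0,-0.7,0.025,-0.0052,0.0004,-1]]]}}

```text
t: 3.9
tcp_pos: [0.4929, -0.0304, 0.17]
tool_rot: [0.751, 0.661, -0.001, -0.001]
force: [1.3, -0.2, -0.8]
finger_gap: 0.288
gripper_force: 39.9
```

>>> {"method": "servo_tool", "body": {"rows": [[[0,0,-0.7,0.025,-0.005,0.0004,-1],[0,0,-0.7,0.025,-0.0046,0.0004,-1],[0,0,-0.7,0.025,-0.004,0.0004,-1],[0,0,-0.7,0.025,-0.004,0.0004,-1],[0,0,-0.7,0.0255,-0.0036,0.0004,-1],[0,0,-0.7,0.0255,-0.0033,0.0004,-1],[0,0,0,0,0,0,-1],[0,0,0,0,0,0,-1]]]}}

```text
t: 4.57
tcp_pos: [0.4832, 0.1219, 0.1678]
tool_rot: [0.725, 0.689, -0.001, -0.001]
force: [-0.2, 0.2, -1.0]
finger_gap: 0.285
gripper_force: 39.9
```

```bash
python3 - <<'E'
from h import *
import cv2
plan([.4857,.1206,.172],87.1,1,-1)
c=manip.camera_info("wrist");im=manip.snapshot("wrist");im2=manip.snapshot("top")
np.save("c2.npy",c,allow_pickle=True);cv2.imwrite("pics/w2.png",im);cv2.imwrite("pics/t2.png",im2)
f=lambda a:cv2.convertScaleAbs(cv2.resize(a,(560,420),interpolation=cv2.INTER_CUBIC),alpha=1.4)
cv2.imwrite("pics/w2b.png",cv2.convertScaleAbs(im,alpha=1.5))
E
```

```text
from [0.4832 0.1219 0.1678] dp [ 0.0025 -0.0013  0.0042] rv [-0.15  0.02 -0.04] t 4.5667 F [-0.22  0.23 -1.03]
[-0.15, 0.02, -0.04, -0.0012, 0.0026, -0.0042, -1]
```

View pics/w2b.png

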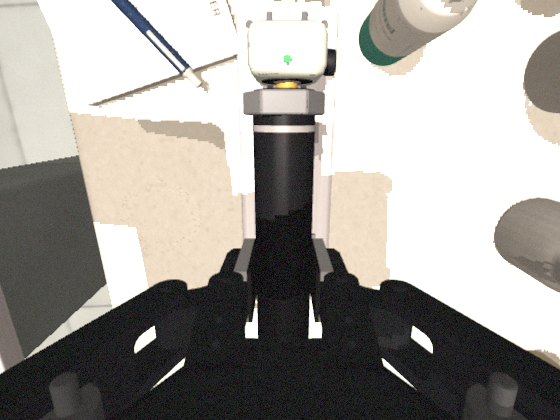

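The wrist view shows the handle centred at column 284, with the butt collar at rows 88–114. The head's top spans columns 250–327 and the LED is at (288,58), so the dock centre lies slightly to the right.

```bash
python3 - <<'E'
from h import *
c=np.load("c2.npy",allow_pickle=True).item()
a=np.array([np.cos(np.radians(87.1)),np.sin(np.radians(87.1))]);n=np.array([-a[1],a[0]]);o=np.array([.4865,.1356])
def dk(px,z):
    q=ray("wrist",px,z,c);return q.round(4),"dock x,y",((q[:2]-o)@a).round(4),((q[:2]-o)@n).round(4)
print("head L",dk((250,50),.08));print("head R",dk((327,50),.08));print("LED",dk((288,58),.08));print("headfront",dk((288,80),.08));print("headback",dk((288,22),.08))
print("plunger",dk((288,84),.052))
T=np.array(c["camera_from_world"]);print("cam at",-T[:3,:3].T@T[:3,3])
for z in(.155,.161,.165):print("butt",dk((284,89),z),dk((244,100),z),dk((325,100),z))
im=__import__("cv2").imread("pics/w2.png");print(im[20,225:350].sum(1).tolist());print(im[200,225:350].sum(1).tolist());print(im[150,225:350].sum(1).tolist())
E
```

```text
head L (array([0.468 , 0.2312, 0.08  ]), 'dock x,y', np.float64(0.0945), np.float64(0.0234))
head R (array([0.516 , 0.2287, 0.08  ]), 'dock x,y', np.float64(0.0945), np.float64(-0.0248))
LED (array([0.4915, 0.2253, 0.08  ]), 'dock x,y', np.float64(0.0899), np.float64(-0.0004))
headfront (array([0.4909, 0.2124, 0.08  ]), 'dock x,y', np.float64(0.0769), np.float64(-0.0005))
headback (array([0.4924, 0.2456, 0.08  ]), 'dock x,y', np.float64(0.1101), np.float64(-0.0003))
plunger (array([0.4912, 0.2129, 0.052 ]), 'dock x,y', np.float64(0.0774), np.float64(-0.0008))
cam at [0.48720577 0.1884163  0.29149575]
butt (array([0.4877, 0.2005, 0.155 ]), 'dock x,y', np.float64(0.0649), np.float64(0.002)) (array([0.4707, 0.197 , 0.155 ]), 'dock x,y', np.float64(0.0605), np.float64(0.0188)) (array([0.5047, 0.1953, 0.155 ]), 'dock x,y', np.float64(0.0605), np.float64(-0.0152))
butt (array([0.4877, 0.2   , 0.161 ]), 'dock x,y', np.float64(0.0643), np.float64(0.002)) (array([0.4715, 0.1966, 0.161 ]), 'dock x,y', np.float64(0.0602), np.float64(0.0181)) (array([0.5039, 0.195 , 0.161 ]), 'dock x,y', np.floa
[... 1393 characters left out ...]
, 403, 384, 387, 439, 440, 441, 442, 444, 445, 443, 443, 443, 445, 440, 447, 446, 449, 451, 449, 451, 452, 443]
[389, 504, 595, 609, 591, 590, 583, 583, 586, 597, 593, 595, 595, 592, 561, 504, 547, 568, 590, 621, 633, 628, 624, 622, 630, 632, 632, 631, 548, 43, 57, 65, 65, 79, 67, 84, 87, 82, 89, 75, 95, 95, 83, 93, 88, 91, 93, 106, 96, 110, 136, 134, 152, 161, 170, 155, 155, 152, 173, 172, 159, 145, 125, 130, 104, 100, 106, 104, 105, 97, 105, 71, 82, 76, 77, 101, 66, 88, 50, 80, 58, 70, 74, 53, 48, 23, 87, 67, 74, 267, 354, 354, 347, 359, 351, 358, 356, 359, 503, 613, 612, 612, 613, 592, 558, 523, 476, 497, 589, 596, 596, 603, 601, 599, 615, 639, 635, 639, 635, 634, 635, 631, 632, 633, 636]
```

```bash
python3 - <<'E'
from h import *
c=np.load("c2.npy",allow_pickle=True).item()
a=np.array([np.cos(np.radians(87.1)),np.sin(np.radians(87.1))]);n=np.array([-a[1],a[0]]);o=np.array([.4865,.1356])
def dk(px,z):
    q=ray("wrist",px,z,c);return ((q[:2]-o)@a).round(4),((q[:2]-o)@n).round(4)
for r,l,rr in((20,233,337.5),(150,240,331.5),(200,242,329)):print(dk((l,r),.014),dk((rr,r),.014))
for r,l,rr in((150,253.5,313.5),(200,254.5,311.5)):print("handle",dk((l,r),.161),dk((rr,r),.161))
E
```

```text
(np.float64(0.1295), np.float64(0.043)) (np.float64(0.1294), np.float64(-0.0407))
(np.float64(0.0263), np.float64(0.0412)) (np.float64(0.0263), np.float64(-0.0401))
(np.float64(-0.0197), np.float64(0.0411)) (np.float64(-0.0197), np.float64(-0.0396))
handle (np.float64(0.0403), np.float64(0.0148)) (np.float64(0.0403), np.float64(-0.0103))
handle (np.float64(0.0187), np.float64(0.0149)) (np.float64(0.0187), np.float64(-0.01))
```

>>> {"method": "servo_tool", "body": {"rows": [[[0,0,0,-0.002,0.001,0,-1],[0,0,0,-0.0015,0.001,0.01,-1],[0,0,0,0,0,0.015,-1],[0,0,0,0,0,0.015,-1],[0,0,0,0,0,0.012,-1],[0,0,0,0,0,0.008,-1],[0,0,0,0,0,0,-1],[0,0,0,0,0,0,-1]]]}}

```text
t: 5.33
tcp_pos: [0.4862, 0.1166, 0.1083]
tool_rot: [0.726, 0.687, -0.0, -0.0]
force: [0.4, 0.6, -2.1]
finger_gap: 0.287
gripper_force: 39.9
```

```bash
python3 - <<'E'
from h import *
import cv2
plan([.4857,.1206,.1],87.1,1,-1)
c=manip.camera_info("wrist");im=manip.snapshot("wrist");s=manip.snapshot("side")
np.save("c3.npy",c,allow_pickle=True)
f=lambda a,k:cv2.convertScaleAbs(cv2.resize(a,None,fx=k,fy=k,interpolation=cv2.INTER_CUBIC),alpha=1.4)
cv2.imwrite("pics/s3.png",np.hstack([f(s[220:350,190:320],3),f(im[0:390//2,190:385],2)]))
E
```

```text
from [0.4862 0.1166 0.1083] dp [-0.0005  0.004  -0.0083] rv [-0.07  0.01 -0.28] t 5.3333 F [ 0.36  0.58 -2.08]
[-0.07, 0.01, -0.28, 0.004, -0.0007, 0.0083, -1]
```

View pics/s3.png

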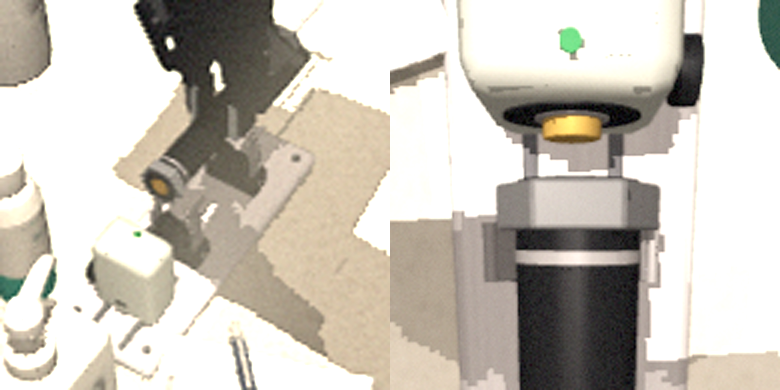

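The wrist view shows the plunger at image (280.5,71), the head centre at column 280.5, the rear clip's fingers centred near column 281, and the handle at column 284. The handle sits slightly too far along tool +y.

```bash
python3 - <<'E'
from h import *
c=np.load("c3.npy",allow_pickle=True).item()
a=np.array([np.cos(np.radians(87.1)),np.sin(np.radians(87.1))]);n=np.array([-a[1],a[0]]);o=np.array([.4865,.1356])
def dk(u,v,z):
    q=ray("wrist",(190+(u-390)/2-.25,v/2-.25),z,c);return ((q[:2]-o)@a).round(4),((q[:2]-o)@n).round(4)
print("head",dk(460,40,.08),dk(682,40,.08),"led",dk(570,40,.08))
print("plunger top face",dk(571,138,.060),"bottom",dk(571,142,.052))
print("handle",dk(517,260,.098),dk(640,260,.098),dk(517,380,.098),dk(640,380,.098))
print("butt top edge",dk(578,178,.114),dk(578,178,.098))
print("clipL",dk(484,222,.079),dk(515,280,.079),"clipR",dk(660,232,.079),dk(645,290,.079))
print("rails",dk(531,150,.02),dk(615,150,.02),"plate",dk(458,330,.014),dk(690,330,.014),dk(454,215,.014),dk(697,215,.014))
E
```

```text
head (np.float64(0.0899), np.float64(0.0243)) (np.float64(0.0896), np.float64(-0.0244)) led (np.float64(0.0898), np.float64(0.0002))
plunger top face (np.float64(0.0727), np.float64(0.0003)) bottom (np.float64(0.0729), np.float64(0.0004))
handle (np.float64(0.0434), np.float64(0.0115)) (np.float64(0.0432), np.float64(-0.0145)) (np.float64(0.0174), np.float64(0.0123)) (np.float64(0.0173), np.float64(-0.015))
butt top edge (np.float64(0.0582), np.float64(-0.0014)) (np.float64(0.0596), np.float64(-0.0014))
clipL (np.float64(0.0516), np.float64(0.0209)) (np.float64(0.038), np.float64(0.0139)) clipR (np.float64(0.0491), np.float64(-0.0209)) (np.float64(0.0355), np.float64(-0.0177))
rails (np.float64(0.0751), np.float64(0.0135)) (np.float64(0.0749), np.float64(-0.0133)) plate (np.float64(0.0167), np.float64(0.0412)) (np.float64(0.0163), np.float64(-0.0409)) (np.float64(0.0556), np.float64(0.0404)) (np.float64(0.0552), np.float64(-0.0415))
```

>>> {"method": "servo_tool", "body": {"rows": [[[0,0,0,0.0025,-0.001,0,-1],[0,0,0,0.002,-0.0005,0,-1],[0,0,0,0,0,0.004,-1],[0,0,0,0,0,0.004,-1],[0,0,0,0,0,0.004,-1],[0,0,0,0,0,0.003,-1],[0,0,0,0,0,0,-1],[0,0,0,0,0,0,-1]]]}}

```text
t: 6.1
tcp_pos: [0.4848, 0.1217, 0.0934]
tool_rot: [0.726, 0.688, -0.0, -0.0]
force: [-0.0, 0.4, -1.4]
finger_gap: 0.286
gripper_force: 39.9
```

>>> {"method": "servo_tool", "body": {"rows": [[[0,0,0,0,0,0.002,-1],[0,0,0,0,0,0.002,-1],[0,0,0,0,0,0.002,-1],[0,0,0,0,0,0.001,-1],[0,0,0,0,0,0,-1]]]}}

```text
t: 6.52
tcp_pos: [0.4848, 0.1217, 0.0866]
tool_rot: [0.726, 0.688, -0.0, -0.0]
force: [0.8, -0.3, -1.1]
finger_gap: 0.286
gripper_force: 39.9
```

```bash
python3 - <<'E'
from h import *
import cv2
c=manip.camera_info("wrist");im=manip.snapshot("wrist");s=manip.snapshot("side")
np.save("c4.npy",c,allow_pickle=True)
f=lambda a,k:cv2.convertScaleAbs(cv2.resize(a,None,fx=k,fy=k,interpolation=cv2.INTER_CUBIC),alpha=1.2)
cv2.imwrite("pics/s4.png",np.hstack([f(s[230:330,200:300],4),f(im[0:200,190:385],2)]))
E
```

```text
(no output)
```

View pics/s4.png

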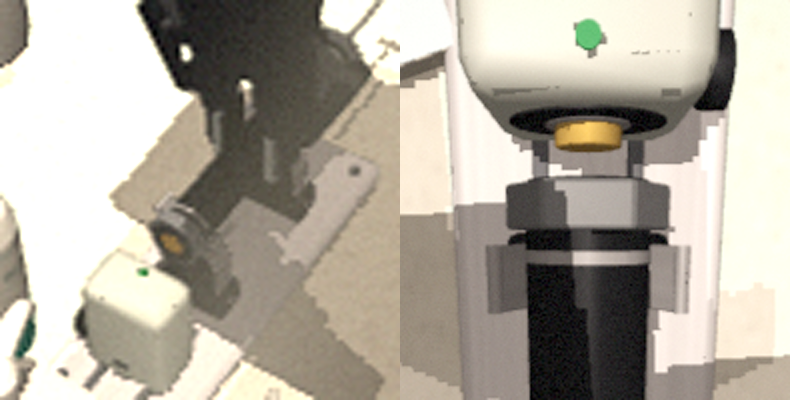

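The handle is centred between the rear clip's fingers (column 588 against 589 in the crop). The collar sits clear of the clip on the plunger side, so I'll press now.

>>> {"method": "servo_tool", "body": {"rows": [[[0,0,0,0,0,0.0015,-1],[0,0,0,0,0,0.0015,-1],[0,0,0,0,0,0.0015,-1],[0,0,0,0,0,0.0015,-1],[0,0,0,0,0,0,-1]]], "squeeze": 60}}

```text
t: 7.03
tcp_pos: [0.4854, 0.1218, 0.0816]
tool_rot: [0.726, 0.688, 0.001, 0.0]
force: [-0.5, 0.8, 6.7]
finger_gap: 0.276
gripper_force: 62.4
```

>>> {"method": "servo_tool", "body": {"rows": [[[0,0,0,0,0,0.0015,-1],[0,0,0,0,0,0.0015,-1],[0,0,0,0,0,0,-1]]]}}

```text
t: 7.28
tcp_pos: [0.4858, 0.1219, 0.0788]
tool_rot: [0.726, 0.688, 0.001, 0.001]
force: [-0.7, 0.6, 7.4]
finger_gap: 0.277
gripper_force: 62.6
```

>>> {"method": "servo_tool", "body": {"rows": [[[0,0,0,0,0,0.0015,-1],[0,0,0,0,0,0.0015,-1],[0,0,0,0,0,0,-1]]]}}

```text
t: 7.53
tcp_pos: [0.4855, 0.1219, 0.0755]
tool_rot: [0.726, 0.688, 0.001, 0.0]
force: [-0.4, 0.9, 5.6]
finger_gap: 0.279
gripper_force: 62.3
```

>>> {"method": "servo_tool", "body": {"rows": [[[0,0,0,0,0,0.001,-1],[0,0,0,0,0,0.001,-1],[0,0,0,0,0,0,-1]]]}}

```text
t: 7.78
tcp_pos: [0.4854, 0.1219, 0.0733]
tool_rot: [0.726, 0.688, 0.001, 0.0]
force: [0.2, 0.0, 3.2]
finger_gap: 0.279
gripper_force: 62.2
```

>>> {"method": "servo_tool", "body": {"rows": [[[0,0,0,0,0,0.001,-1],[0,0,0,0,0,0.001,-1],[0,0,0,0,0,0,-1]]]}}

```text
t: 8.03
tcp_pos: [0.4851, 0.1218, 0.0707]
tool_rot: [0.726, 0.688, 0.0, 0.0]
force: [-0.5, -0.1, 2.4]
finger_gap: 0.276
gripper_force: 62.0
```

>>> {"method": "servo_tool", "body": {"rows": [[[0,0,0,0,0,0.0015,-1],[0,0,0,0,0,0.0015,-1],[0,0,0,0,0,0.001,-1],[0,0,0,0,0,0,-1]]]}}

```text
t: 8.37
tcp_pos: [0.4847, 0.1217, 0.0661]
tool_rot: [0.726, 0.688, -0.0, -0.0]
force: [0.4, -0.4, -3.3]
finger_gap: 0.282
gripper_force: 61.4
```

>>> {"method": "servo_tool", "body": {"rows": [[[0,0,0,0,0,0.001,-1],[0,0,0,0,0,0.001,-1],[0,0,0,0,0,0,-1]]]}}

```text
t: 8.62
tcp_pos: [0.4847, 0.1217, 0.0644]
tool_rot: [0.726, 0.688, -0.0, -0.0]
force: [0.2, -0.9, -4.3]
finger_gap: 0.279
gripper_force: 61.3
```

>>> {"method": "servo_tool", "body": {"rows": [[[0,0,0,0,0,0.001,-1],[0,0,0,0,0,0,-1],[0,0,0,0,0,0,-1]]]}}

```text
t: 8.87
tcp_pos: [0.4848, 0.1218, 0.0635]
tool_rot: [0.726, 0.688, -0.0, -0.0]
force: [-0.1, 0.3, -4.7]
finger_gap: 0.279
gripper_force: 61.3
```

>>> {"method": "servo_tool", "body": {"rows": [[[0,0,0,0,0,0.001,-1],[0,0,0,0,0,0,-1],[0,0,0,0,0,0,-1]]]}}

```text
t: 9.12
tcp_pos: [0.4849, 0.1218, 0.0627]
tool_rot: [0.726, 0.688, -0.0, -0.0]
force: [0.4, 0.1, -4.7]
finger_gap: 0.282
gripper_force: 61.3
```

>>> {"method": "servo_tool", "body": {"rows": [[[0,0,0,0,0,0.001,-1],[0,0,0,0,0,0,-1],[0,0,0,0,0,0,-1]]]}}

```text
t: 9.37
tcp_pos: [0.485, 0.1218, 0.0623]
tool_rot: [0.726, 0.688, 0.0, 0.0]
force: [-1.4, -0.4, 2.9]
finger_gap: 0.277
gripper_force: 62.3
```

>>> {"method": "servo_tool", "body": {"rows": [[[0,0,0,0,0,0.0005,-1],[0,0,0,0,0,0,-1],[0,0,0,0,0,0,-1]]]}}

```text
t: 9.62
tcp_pos: [0.4851, 0.1218, 0.0623]
tool_rot: [0.726, 0.688, 0.0, 0.0]
force: [-0.8, -0.8, 7.7]
finger_gap: 0.28
gripper_force: 62.8
```

>>> {"method": "servo_tool", "body": {"rows": [[[0,0,0,0.001,0,0,-1],[0,0,0,0.001,0,0,-1],[0,0,0,0.001,0,0,-1],[0,0,0,0.001,0,0,-1],[0,0,0,0,0,0,-1]]]}}

```text
t: 10.03
tcp_pos: [0.4852, 0.1239, 0.0622]
tool_rot: [0.725, 0.688, -0.001, 0.001]
force: [-2.2, -9.6, 7.9]
finger_gap: 0.278
gripper_force: 62.7
```

The handle is seated: there is a hard stop at TCP z 0.0623. I'll relieve the downward load and slide along.

>>> {"method": "servo_tool", "body": {"rows": [[[0,0,0,0,0,-0.001,-1],[0,0,0,0.001,0,0,-1],[0,0,0,0.001,0,0,-1],[0,0,0,0.001,0,0,-1],[0,0,0,0.001,0,0,-1],[0,0,0,0,0,0,-1]]]}}

```text
t: 10.53
tcp_pos: [0.4855, 0.1291, 0.0623]
tool_rot: [0.726, 0.688, -0.0, 0.0]
force: [-0.9, -5.3, 1.0]
finger_gap: 0.277
gripper_force: 61.7
```

>>> {"method": "servo_tool", "body": {"rows": [[[0,0,0,0.001,0,0,-1],[0,0,0,0.001,0,0,-1],[0,0,0,0,0,0,-1]]]}}

```text
t: 10.78
tcp_pos: [0.4856, 0.1312, 0.0623]
tool_rot: [0.726, 0.688, -0.0, 0.0]
force: [-0.4, -6.8, 0.6]
finger_gap: 0.283
gripper_force: 61.7
```

>>> {"method": "servo_tool", "body": {"rows": [[[0,0,0,0.001,0,0,-1],[0,0,0,0.001,0,0,-1],[0,0,0,0,0,0,-1]]]}}

```text
t: 11.03
tcp_pos: [0.4857, 0.133, 0.0624]
tool_rot: [0.726, 0.688, -0.001, 0.0]
force: [0.2, -5.8, 0.7]
finger_gap: 0.278
gripper_force: 61.7
```

>>> {"method": "servo_tool", "body": {"rows": [[[0,0,0,0.0007,0,0,-1],[0,0,0,0.0007,0,0,-1],[0,0,0,0,0,0,-1]]]}}

```text
t: 11.28
tcp_pos: [0.4858, 0.1343, 0.0624]
tool_rot: [0.726, 0.688, -0.001, 0.0]
force: [-0.7, -6.8, 1.4]
finger_gap: 0.282
gripper_force: 61.7
```

>>> {"method": "servo_tool", "body": {"rows": [[[0,0,0,0.0007,0,0,-1],[0,0,0,0.0007,0,0,-1],[0,0,0,0,0,0,-1]]]}}

```text
t: 11.53
tcp_pos: [0.4858, 0.1356, 0.0623]
tool_rot: [0.726, 0.688, -0.001, 0.0]
force: [-0.7, -7.7, 1.6]
finger_gap: 0.278
gripper_force: 61.7
```

>>> {"method": "servo_tool", "body": {"rows": [[[0,0,0,0.0006,0,0,-1],[0,0,0,0.0004,0,0,-1],[0,0,0,0,0,0,-1]]]}}

```text
t: 11.78
tcp_pos: [0.4859, 0.1366, 0.0624]
tool_rot: [0.726, 0.688, -0.001, 0.0]
force: [-0.5, -7.2, 0.9]
finger_gap: 0.275
gripper_force: 61.7
```

>>> {"method": "servo_tool", "body": {"rows": [[[0,0,0,0.0005,0,0,-1],[0,0,0,0.0005,0,0,-1],[0,0,0,0,0,0,-1]]]}}

```text
t: 12.03
tcp_pos: [0.4859, 0.137, 0.0623]
tool_rot: [0.725, 0.688, -0.001, 0.001]
force: [0.1, -10.7, 1.5]
finger_gap: 0.277
gripper_force: 61.9
```

>>> {"method": "servo_tool", "body": {"rows": [[[0,0,0,0.0005,0,0,-1],[0,0,0,0.0005,0,0,-1],[0,0,0,0,0,0,-1]]]}}

```text
t: 12.28
tcp_pos: [0.4859, 0.1372, 0.0623]
tool_rot: [0.725, 0.688, -0.002, 0.001]
force: [-0.3, -14.4, 1.9]
finger_gap: 0.28
gripper_force: 61.9
```

The force rises sharply with no motion at y=0.1372, so the plunger is home. I'll unload and then open.

>>> {"method": "servo_tool", "body": {"rows": [[[0,0,0,-0.001,0,0,-1],[0,0,0,-0.001,0,0,-1],[0,0,0,0,0,0,-1]]]}}

```text
t: 12.53
tcp_pos: [0.4859, 0.137, 0.0624]
tool_rot: [0.726, 0.688, -0.0, 0.0]
force: [0.1, -5.9, 0.6]
finger_gap: 0.275
gripper_force: 61.8
```

>>> {"method": "servo_tool", "body": {"rows": [[[0,0,0,-0.0008,0,0,-0.3],[0,0,0,0,0,0,0],[0,0,0,0,0,0,0.2],[0,0,0,0,0,0,0.2],[0,0,0,0,0,0,0.2],[0,0,0,0,0,0,0.2]]]}}

```text
t: 13.03
tcp_pos: [0.4859, 0.137, 0.0623]
tool_rot: [0.726, 0.688, 0.0, -0.0]
force: [-0.1, 0.1, 0.2]
finger_gap: 0.602
gripper_force: 0.0
```

>>> {"method": "servo_tool", "body": {"rows": [[[0,0,0,0,0,-0.005,0.2],[0,0,0,0,0,-0.02,0.2],[0,0,0,0,0,-0.025,0.2],[0,0,0,0,0,-0.025,0.2],[0,0,0,0,0,-0.02,0.2],[0,0,0,0,0,-0.01,0.2],[0,0,0,0,0,0,0.2],[0,0,0,0,0,0,0.2]]]}}

```text
t: 13.7
tcp_pos: [0.4858, 0.1368, 0.1675]
tool_rot: [0.726, 0.688, 0.0, 0.0]
force: [-0.4, -0.2, -0.0]
finger_gap: 0.605
gripper_force: 0.0
```

```bash
python3 - <<'E'
from h import *
import cv2
im=manip.snapshot("wrist");s=manip.snapshot("side");c=manip.camera_info("wrist");np.save("c5.npy",c,allow_pickle=True)
f=lambda a,k:cv2.convertScaleAbs(cv2.resize(a,None,fx=k,fy=k,interpolation=cv2.INTER_CUBIC),alpha=1.2)
cv2.imwrite("pics/s5.png",np.hstack([f(s[230:330,200:300],4),f(im[0:200,190:385],2)]))
E
```

```text
(no output)
```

View pics/s5.png

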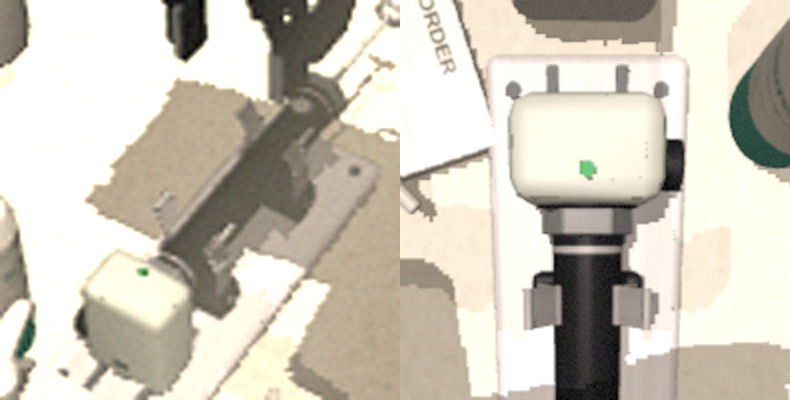

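The handle sits in both clips with its butt against the head and no brass showing. The gripper is clear.

```bash
python3 -c "
from station import manip
print(manip.sign_off())"
```

```text
the job is handed in; nothing more can be done
None
```

The frother is snapped into both clips and, as far as I could feel and see, its butt holds the charging plunger fully home; the gripper was open and clear when I handed the job in at about 14 s, and no verdict came back.

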